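# Press a knife ferrule home with the ratchet clamp press

### The job

Stand the blue-banded wooden drift block in the cradle of the green ratchet press, then pump its red trigger, feeling for the resistance, until the brass ferrule is driven fully home against the steel shoulder and bedded with a firm squeeze of about 20 N, never over 30 N, which would crush it. Then press the yellow release so that the jaw springs all the way back, leaving the drift standing in the cradle; do not touch the ferrule with the gripper, and leave the other things on the bench where they are.

Things in the scene. Friction and masses are not known exactly. Their poses are not given: they have to be found in the camera images.
- press: Green ratchet press bolted to the bench. Origin: centre of the base's underside (370 x 100 x 14 mm). x: pushing direction, z up. Along x (mm): red trigger -162, housing -128 to -28 (64 high, 50 wide; cheeks 94 high at -117 to -83), orange jaw, cradle 10 to 104, brass ferrule, blade vice.
- cradle (a point): Middle of the cradle floor, 20 mm above the bench, at x = 57 mm of the press, axes as the press. The floor is 30 mm wide between two walls (inner faces 15 mm from the centre line, tops 32 mm above the bench) along x = 10 to 104 mm. The drift stands in it, its long horizontal side along the press's x, anywhere between pad and ferrule.
- drift: Loose wooden drift block with two blue bands: 46 mm (its x) by 24 mm (its y) by 52 mm high, about 0.12 kg. Origin: centre of its underside, z up. Used standing upright as on the bench, its x along the press's x (either way round). The jaw cannot reach the ferrule without it.
- pad: Black rubber pad before the orange jaw, 24 mm wide, 26 mm high. Origin: centre of its pushing face, 42 mm above the bench; it pushes along +x. A spring of 4 N per mm carries it on the jaw: once all is tight, each mm that the jaw goes on adds 4 N of squeeze.
- jaw (a joint): Travel of the jaw along the press's x, m: starts at 0, fully back (pad face at x = 15 mm of the press), 0.055 at most. A ratchet with teeth every 10 mm keeps it from going back; a spring of 3 to 5 N draws it back to 0 once released.
- ferrule: Brass ferrule, 28 mm across, 20 mm long, started on the blade's tang. Origin: centre of its rear face (44 mm above the bench), pushed by the drift. Slides along x with about 6 N friction and stays put. Fully home its rear face is 20 mm before the vice's shoulder; it starts 7 to 15 mm short of that. At home, 14 N between pad and drift beds it (aim at about 20 N); over 30 N crushes it.
- trigger_pad (a point): Top centre of the red trigger paddle (34 x 36 mm), 104 mm above the bench at rest. Press straight down: the first 10 mm take up play, at 32 mm the jaw clicks one tooth on, from 34 mm it stiffens against its own stop (38 mm); it springs up when let go. Force: 4 to 7 N jaw free, 8 to 10 N ferrule sliding, then climbing with the squeeze: 13 N at 14 N, 16 at 22, 20 at 30. Clicks jerk by a few N.
- vice: Dark blade vice on the far end of the press base, fixed 117 to 126 mm along the press's x, with a steel shoulder and a blade 3 mm thick (77 mm high, out to 230 mm). Origin: bench level, under the face of the shoulder that the ferrule must meet; axes as the press. The vice is 72 mm high.
- trigger (a joint): Swing of the trigger, rad: 0 at rest (up), 0.62 fully down.
- release_pad (a point): Top centre of the yellow release paddle (50 x 26 mm along the press's x and y), beside the housing at x = -112, y = +62 mm of the press, 64 mm above the bench. Pressed down about 8 mm (5 to 10 N) it lifts the pawl and the jaw springs back within half a second, provided the trigger is up. It springs up when let go.
- release (a joint): Swing of the release paddle, rad: 0 at rest, 0.25 fully pressed.
- punch: Bystander: dark steel stepped punch, 34 mm across at the foot, 60 mm high, standing. It may stand where the drift might; leave it. Origin: centre of its underside.
- glue: Bystander: white glue bottle with blue cap, 52 mm across, 130 mm high. Origin: centre of its underside.
- rivets: Bystander: amber jar with steel lid, 60 mm across, 70 mm high. Origin: centre of its underside.
- mug: Bystander: blue mug, 80 mm across, 90 mm high. Origin: centre of its underside.
- hammer: Bystander: hammer lying beyond the press. Origin: below the middle of it.

How it is judged:
On the way, in this order (a step that is already met when the one before it is completed fails the run):
1. the drift stands in the cradle, let go (x of drift in the frame of press between 0.03 and 0.095 m and y of drift in the frame of press between -0.006 and 0.006 m and z of drift in the frame of press between 0.017 and 0.0235 m and angle between drift's own z axis and vertical below 0.12 rad and contact force between the fingers and drift below 0.1 N), for 0.2 s.
2. by the trigger, with the gripper off the drift, the ferrule is driven home and bedded with 14 N or more (x of ferrule in the frame of vice above -0.0215 m and contact force between pad and drift above 14 N and value of joint trigger above 0.05 rad and contact force between the fingers and drift below 0.5 N), for 0.08 s.
3. the release has let the jaw spring back, the ferrule staying home (x of ferrule in the frame of vice above -0.0215 m and value of joint jaw below 0.004 m), for 0.2 s.
At the end, for the whole second after the job is handed in: The ferrule is home within 1.5 mm, the jaw fully back (within 4 mm), trigger and release up, and the drift stands upright at rest in the cradle (on its floor, within 6 mm of the centre line) (all of step 3 and value of joint trigger below 0.08 rad and value of joint release below 0.05 rad and x of drift in the frame of press between 0.03 and 0.095 m and y of drift in the frame of press between -0.006 and 0.006 m and z of drift in the frame of press between 0.017 and 0.0235 m and angle between drift's own z axis and vertical below 0.12 rad and linear speed of drift below 0.02 m/s); the robot touches nothing.
It fails at once if the ferrule is crushed: more than 30 N between pad and drift (contact force between pad and drift above 30 N).
It fails at once if the robot touches the ferrule with more than 1 N (contact force between any of the fingers, the arm and ferrule above 1 N).
It fails at once if another thing on the bench is moved by more than 30 mm (distance of any of punch, glue, rivets, mug, hammer from where it was at the start of the episode above 0.03 m).
It also fails if it takes over 72 s, if anything falls off the work surface, if the arm or the gripper's body presses on something with over 40 N, if the wrist force passes 120 N, or if a joint passes its speed limit or range.

### The arm

A 6-joint arm with a two-finger parallel gripper is mounted at the origin on the work surface. World frame = base frame: x ahead of the robot, y to its left, z up, the work surface at z = 0. Lengths are in m, angles in rad, forces in N, time in s.
With the tool pointing down it reaches from about 0.375 to 0.9 m from the base axis. Payload 3.1 kg.
Tool frame: the origin (TCP) lies between the finger pads; the fingertips stand 11 mm ahead of it and the grasp point (between the pads) lies 8 mm behind it; z points along the fingers, y is the line along which they close (so a half turn about z gives the same grasp; the last joint's range is limited). The gripper opens to 87 mm and grips with 3 to 60 N. Pads are 19 mm wide; open, the fingers measure 117 mm over their backs; the gripper's body (75 mm by 190 mm) begins 51 mm behind the grasp point.
Start: joints at [0.996, 0.527, 1.433, -0, 1.181, -0.178], TCP at [0.242, 0.576, 0.234] pointing down, gripper open.
Joint ranges: [-3.08, 3.08], [-0.75, 2.2], [0.22, 2.44], [-1.43, 4.57], [0, 2.65], [-2.85, 2.85]. Speed limits (rad/s): [2.79, 2.79, 3.14, 3.14, 3.14, 3.14].

### API

Orientations are given as a unit quaternion [x, y, z, w].
In Python, from rig import robot gives the robot as it stands.
- The arm moves only by the tool move_arm, never from a script. Its argument "moves" is text: rows parted by semicolons, each of 7 numbers parted by spaces: the shift along the tool's x, y, z in units of 100 mm (1.0 is 100 mm), then the turn, a rotation vector about the tool's x, y, z in units of 90 degrees (1.0 is 90 degrees), then the opening, from 0 (shut) to 1 (fully open). A call has 1 to 12 rows; each row is the pose to reach, as a shift and turn from the pose commanded when the call began, along the tool's axes at that moment; what a row does not reach only later rows make up. A row lasts 1/10 s, in which the tool goes at most 50 mm and 8.59 degrees, less where a joint would pass 70% of its speed; a pose out of reach is approached as far as the arm can. A call with a number of a shift or a turn outside -1 to 1 is refused whole. A call with a gripper value outside its range is refused whole. The fingers move at their own pace and stop on an object; "squeeze" is the grip in N (left out, the last holds). Time passes only in rows, so rows that repeat a pose let the fingers close. It gives the time, the measured TCP pose, the force, the opening and the grip force at its end, in the units of the state.
- robot.get_obs(): the state, without advancing time (a new reading comes with each control period).
- robot.camera(name): name is "scene" or "top" or "wrist"; returns a dict with "image" (480x640x3 uint8, red, green, blue), "intrinsics" (3x3 intrinsics, pixels), "dist_coeffs" ([k1, k2, p1, p2, k3] as OpenCV has them; the pictures are not rectified), "extrinsics" (4x4, takes a point from world to camera coordinates). Camera axes: x right, y up, looking along -z (the intrinsics and any distortion apply to the point x, -y, -z); pixel columns grow to the right and rows downward; lengths in m; the calibration is good to about 2 mm. A picture is of the moment at which its call begins. There is no depth.
- robot.hand_in(): hands the job in; it is judged then, once.
The state is a dict: "time": time; "q": joint angles; "joint_velocities": joint speeds; "joint_torque": joint torques, N m; "position": TCP position; "tool_rot": TCP orientation; "ft_force": force on the tool from outside, world axes, zero at the start; "moment": the same for the moment, N m; "grip_width": finger opening in m; "grip_force": force on a finger pad.
Only numpy, scipy, OpenCV 4.12 (cv2) and the standard library are available. Lean on these libraries where they do the work, as an engineer would, in place of code of your own. Each camera call takes 0.05 s, during which the arm holds its last target. There are 200 camera calls.

## Working session

There is one attempt and no reset: what is moved stays moved. The work goes in short steps, Python scripts to look and compute and a tool call to move; the robot and the scene stay as the last step left them, time stands still between calls to the robot, and variables do not carry over. Pictures are saved under pics/ and viewed, at most 10 in all, crops included, and the job is handed in when it is done.

Besides the shell and the picture viewer there is one more tool, called after "Request:" as a command line: name --argument value ..., lists and objects as JSON in quotes. move_arm: Moves the arm, as the interface text tells. Shifts and turns lie within -1 to 1; 1 stands for 100 mm of shift or 90 degrees of turn. Its arguments: {"type":"object","properties":{"moves":{"type":"string"},"squeeze":{"type":"number"}},"required":["moves"]}

```bash
mkdir -p pics; cat > h.py <<'E'
import numpy as np, cv2
from rig import robot
def ray(c,uv):
    p=cv2.undistortPoints(np.array([[uv]],float),np.array(c["intrinsics"]),np.array(c["dist_coeffs"]))[0,0]
    E=np.array(c["extrinsics"]);R=E[:3,:3];t=E[:3,3]
    return -R.T@t, R.T@np.array([p[0],-p[1],-1.])
def onplane(c,uv,z):
    o,d=ray(c,uv);return o+d*(z-o[2])/d[2]
def proj(c,P):
    E=np.array(c["extrinsics"]);X=E[:3,:3]@np.array(P)+E[:3,3]
    return cv2.projectPoints(np.array([[X[0],-X[1],-X[2]]]),np.zeros(3),np.zeros(3),np.array(c["intrinsics"]),np.array(c["dist_coeffs"]))[0][0,0]
def snap(n,f):
    c=robot.camera(n);cv2.imwrite("pics/"+f,cv2.cvtColor(c["image"],cv2.COLOR_RGB2BGR));np.save("pics/"+f+".npy",c,allow_pickle=True);return c
def load(f): return np.load("pics/"+f+".npy",allow_pickle=True).item()
def blobs(c,lo,hi,amin=40):
    hsv=cv2.cvtColor(c["image"],cv2.COLOR_RGB2HSV);m=cv2.inRange(hsv,np.array(lo),np.array(hi))
    cs=cv2.findContours(m,cv2.RETR_EXTERNAL,cv2.CHAIN_APPROX_NONE)[0]
    return sorted([k for k in cs if cv2.contourArea(k)>amin],key=cv2.contourArea,reverse=True)
E
python3 -c "
from h import *
snap('top','top1.png');snap('scene','scene1.png');o=robot.get_obs();print(o['time'],o['position'],o['tool_rot'],o['ft_force'])"
```

```text
0.1 [0.24113658 0.57590727 0.23266696] [ 1.97105158e-01  9.80381858e-01 -9.07223018e-04 -3.82092566e-04] [ 0.20800523 -0.40031811 -0.21464161]
```

View pics/top1.png

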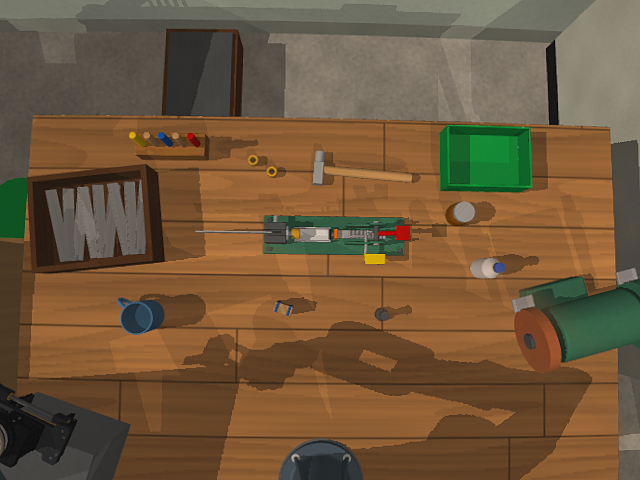

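View pics/scene1.png

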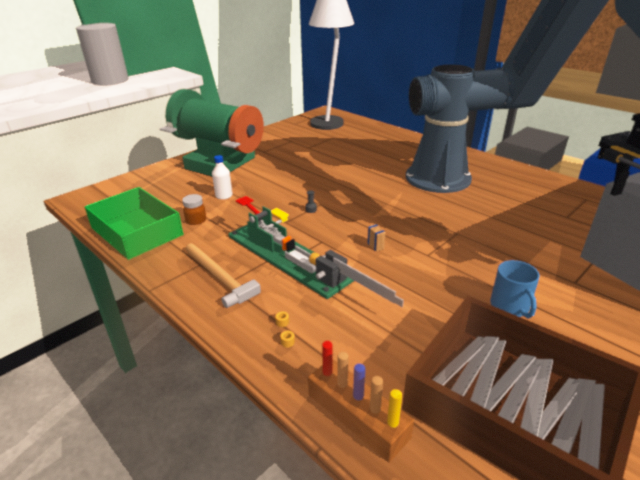

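The top view shows the press at about (336,235) with its x axis pointing left, the red trigger at (403,233), the yellow release at (375,259), the drift at (284,308) and the punch at (382,314). Next I measure them.

```bash
python3 -c "
from h import *
c=load('top1.png')
def cen(k): m=cv2.moments(k);return np.array([m['m10']/m['m00'],m['m01']/m['m00']])
print('pix/m',np.array(c['intrinsics'])[0,0], ray(c,(320,240))[0])
for nm,lo,hi,z in [('red',(0,180,120),(6,255,255),.104),('yel',(24,180,150),(32,255,255),.064),('blue',(100,120,80),(120,255,255),.052),('green',(65,100,30),(85,255,255),.014)]:
  for k in blobs(c,lo,hi,8)[:6]:
    u=cen(k);r=cv2.minAreaRect(k);print(nm,cv2.contourArea(k),u.round(1),onplane(c,u,z).round(4),r[1],r[2])
im=cv2.imread('pics/top1.png')
a=cv2.resize(im[195:270,185:425],(800,250),interpolation=cv2.INTER_CUBIC);b=cv2.resize(im[285:335,260:420],(800,250),interpolation=cv2.INTER_CUBIC)
s=cv2.imread('pics/scene1.png');s=cv2.resize(s[190:300,225:405],(800,0) if 0 else (800,489))
cv2.imwrite('pics/crop1.png',np.vstack([a,b]))
"
```

```text
pix/m 437.77354945047034 [0.52588144 0.04030013 1.15024718]
red 227.5 [398.5 232.5] [ 0.6344 -0.1767  0.104 ] (13.0, 31.0) 90.0
red 12.5 [190.7 135.9] [0.8643 0.3318 0.104 ] (4.472135543823242, 6.260990142822266) 63.43495178222656
yel 149.0 [373.3 259. ] [ 0.5713 -0.1218  0.064 ] (10.0, 20.0) 90.0
blue 55.0 [499.7 267. ] [ 0.5556 -0.4481  0.052 ] (8.0, 8.0) 90.0
blue 47.5 [130.2 312.5] [0.43   0.4818 0.052 ] (36.887325286865234, 28.382474899291992) 81.46923065185547
blue 34.0 [161.4 136. ] [0.8801 0.4217 0.052 ] (14.849241256713867, 6.363961219787598) 45.0
blue 13.5 [150.3 313.9] [0.4273 0.4314 0.052 ] (16.902013778686523, 4.958855628967285) 77.90524291992188
blue 8.5 [288.7 310.3] [0.4414 0.0869 0.052 ] (1.5811388492584229, 9.486830711364746) 18.434947967529297
green 5713.0 [485.  158.3] [ 0.8478 -0.4305  0.014 ] (66.0, 91.0) 90.0
green 4511.5 [600.9 315.7] [ 0.4297 -0.7416  0.014 ] (81.69490814208984, 97.0942153930664) 80.03620147705078
green 1384.0 [ 12.7 207.7] [0.6955 0.8249 0.014 ] (59.0, 26.0) 90.0
green 1127.5 [340.9 221.9] [ 0.6693 -0.0439  0.014 ] (124.11446380615234, 14.588204383850098) 0.9391909241676331
green 879.5 [331.6 246.6] [ 0.6043 -0.0203  0.014 ] (101.8187026977539, 17.79789161682129) 0.8814040422439575
green 260.0 [387.3 245.6] [ 0.6089 -0.1659  0.014 ] (18.0, 35.0) 90.0
```

View pics/crop1.png

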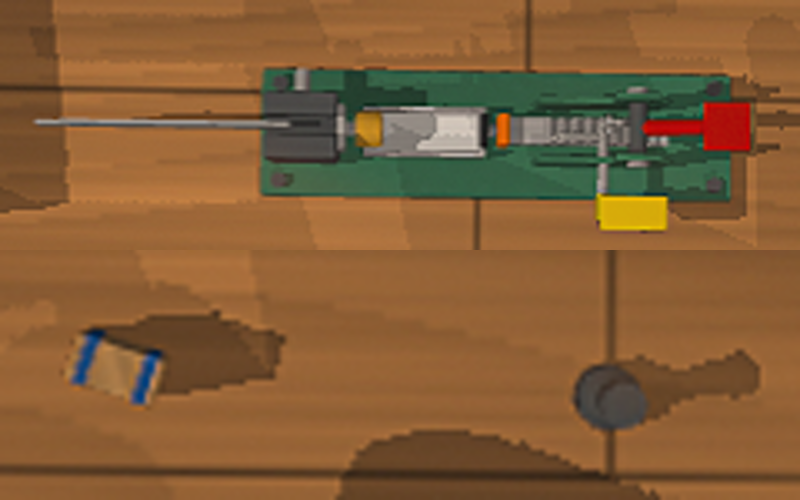

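```bash
cat >> h.py <<'E'
from scipy.spatial.transform import Rotation as Ro
def plan(target,ydir=None):
    """shift (100 mm) in tool axes and turn (90deg) to reach target with tool down, tool y along ydir"""
    o=robot.get_obs();R=Ro.from_quat(o['tool_rot']);s=R.inv().apply(np.array(target)-o['position'])*10
    print('t',round(o['time'],2),'pos',np.round(o['position'],4),'F',np.round(o['ft_force'],1),'tool x',R.apply([1,0,0]).round(3),'y',R.apply([0,1,0]).round(3))
    print('shift',s.round(3))
    if ydir is not None:
        y=np.r_[ydir,0]/np.linalg.norm(ydir)
        if y@R.apply([0,1,0])<0:y=-y
        z=np.array([0,0,-1.]);T=Ro.from_matrix(np.c_[np.cross(y,z),y,z])
        print('turn',((R.inv()*T).as_rotvec()/(np.pi/2)).round(3), 'q6',o['q'][5])
E
python3 -c "
from h import *
c=load('top1.png')
f=lambda p:onplane(c,(260+p[0]/5,285+(p[1]-250)/5),.052)
P=[f(p) for p in [(65,378),(88,328),(163,350),(150,407)]];print(np.round(P,4));dc=np.mean(P,0);print('drift',dc)
g=lambda p,z:onplane(c,(185+p[0]/3.3333,195+p[1]/3.3333),z).round(4)
B=[g(p,.014) for p in [(262,68),(732,75),(730,198),(261,195)]];print('base',B,np.mean(B,0))
w=robot.camera('wrist');Rw=Ro.from_quat(robot.get_obs()['tool_rot']);print('cam in tool',Rw.inv().apply(ray(w,(320,240))[0]-robot.get_obs()['position']),np.array(w['intrinsics'])[0,0])
plan([.445,.10,.25],[1,0])
"
```

```text
[[0.4401 0.126  0.052 ]
 [0.465  0.115  0.052 ]
 [0.4545 0.0775 0.052 ]
 [0.4262 0.0835 0.052 ]]
drift [0.44644498 0.10050698 0.052     ]
base [array([0.6835, 0.1583, 0.014 ]), array([ 0.6838, -0.2117,  0.014 ]), array([ 0.5865, -0.2099,  0.014 ]), array([0.5838, 0.1569, 0.014 ])] [ 0.6344 -0.0266  0.014 ]
cam in tool [ 0.07960799  0.00026601 -0.15073825] 357.9442571746577
t 0.15 pos [0.2412 0.576  0.2328] F [ 0.  -0.4 -0.1] tool x [-0.922  0.386  0.   ] y [ 0.386  0.922 -0.002]
shift [-3.719 -3.603 -0.167]
turn [-0.001  0.     0.747] q6 -0.17852322405930435
```

Request:
move_arm --moves "-0.97 -1.0 0 0 0 0 1; -0.97 -1.0 0 0 0 0 1; -0.97 -1.0 0 0 0 0 1; -0.97 -1.0 0 0 0 0 1"

```text
time: 0.55
position: [0.2928, 0.4424, 0.2331]
tool_rot: [0.199, 0.98, -0.002, -0.001]
ft_force: [-1.1, 0.3, -1.0]
grip_width: 0.087
grip_force: 0.0
```

Request:
move_arm --moves "-0.97 -1.0 0 0 0 0 1; -0.97 -1.0 0 0 0 0 1; -0.97 -1.0 0 0 0 0 1; -0.97 -1.0 0 0 0 0 1"

```text
time: 0.95
position: [0.3443, 0.3142, 0.2335]
tool_rot: [0.199, 0.98, -0.001, -0.0]
ft_force: [0.5, 1.2, 0.9]
grip_width: 0.0869
grip_force: 0.0
```

Request:
move_arm --moves "-0.97 -1.0 0 0 0 0 1; -0.97 -1.0 0 0 0 0 1; -0.97 -1.0 0 0 0 0 1; -0.97 -1.0 0 0 0 0 1"

```text
time: 1.35
position: [0.3965, 0.1852, 0.2338]
tool_rot: [0.2, 0.98, 0.0, 0.001]
ft_force: [0.6, 1.1, 0.4]
grip_width: 0.0866
grip_force: 0.0
```

Request:
move_arm --moves "-0.97 -1.0 0 0 0 0.2 1; -0.97 -1.0 0 0 0 0.4 1; -0.97 -1.0 0 0 0 0.94 1; -0.97 -1.0 0 0 0 0.94 1; -0.97 -1.0 0 0 0 0.94 1; -0.97 -1.0 0 0 0 0.94 1; -0.97 -1.0 0 0 0 0.94 1; -0.97 -1.0 0 0 0 0.94 1; -0.97 -1.0 0 0 0 0.94 1; -0.97 -1.0 0 0 0 0.94 1; -0.97 -1.0 0 0 0 0.94 1; -0.97 -1.0 0 0 0 0.94 1"

```text
time: 2.55
position: [0.445, 0.0588, 0.2335]
tool_rot: [0.804, 0.594, 0.0, -0.0]
ft_force: [-0.8, 0.9, 0.8]
grip_width: 0.0866
grip_force: 0.0
```

```bash
python3 -c "
from h import *
c=snap('wrist','w1.png')
plan([.4464,.1005,.1],[.957,-.29]);print(onplane(c,(320,240),.05),proj(c,[.4464,.1005,.052]))
for k in blobs(c,(100,100,40),(125,255,255),60)[:6]:
    r=cv2.minAreaRect(k);print(cv2.contourArea(k),np.round(r[0],1),np.round(r[1],1),r[2],cv2.boundingRect(k))
"
```

```text
t 2.6 pos [0.4449 0.0585 0.2335] F [-0.1  0.2 -0.6] tool x [0.295 0.956 0.   ] y [ 0.956 -0.295 -0.   ]
shift [ 0.405 -0.109  1.335]
turn [-0.    -0.    -0.003] q6 0.17955321486051087
[0.43246936 0.04099559 0.05      ] [315.06245637 177.2398467 ]
142.5 [312.5 159. ] [ 6. 25.] 90.0 (300, 156, 26, 7)
93.0 [312.5 192.5] [ 5. 23.] 90.0 (301, 190, 24, 6)
```

View pics/w1.png

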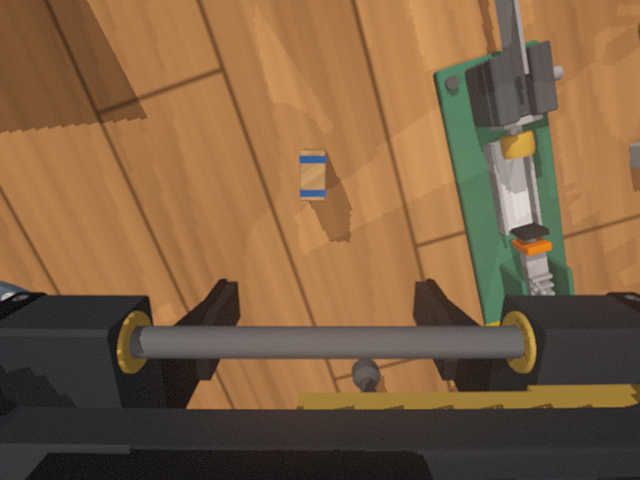

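The wrist view shows the drift at (313,175), its bands square to the image and so aligned with the tool. The press is on the right, with the cradle around (515,190).

```bash
python3 -c "
from h import *
c=load('w1.png')
p=onplane(c,(313,175.3),.052);print(p)
plan([p[0],p[1],.10]);plan([p[0],p[1],.033])
"
```

```text
[0.44512323 0.10274838 0.052     ]
t 2.6 pos [0.4449 0.0585 0.2335] F [-0.1  0.2 -0.6] tool x [0.295 0.956 0.   ] y [ 0.956 -0.295 -0.   ]
shift [ 0.423 -0.128  1.335]
t 2.6 pos [0.4449 0.0585 0.2335] F [-0.1  0.2 -0.6] tool x [0.295 0.956 0.   ] y [ 0.956 -0.295 -0.   ]
shift [ 0.423 -0.128  2.005]
```

Request:
move_arm --moves "0.42 -0.125 0.4 0 0 0 1; 0.42 -0.125 1.0 0 0 0 1; 0.42 -0.125 1.0 0 0 0 1; 0.42 -0.125 1.0 0 0 0 1"

```text
time: 3.0
position: [0.4434, 0.1021, 0.1312]
tool_rot: [0.805, 0.593, -0.003, -0.002]
ft_force: [0.3, -0.1, 0.7]
grip_width: 0.0869
grip_force: 0.0
```

Request:
move_arm --moves "0 0 0.4 0 0 0 1; 0 0 0.8 0 0 0 1; 0 0 1.0 0 0 0 1; 0 0 1.0 0 0 0 1; 0 0 1.0 0 0 0 0; 0 0 1.0 0 0 0 0; 0 0 1.0 0 0 0 0; 0 0 1.0 0 0 0 0; 0 0 1.0 0 0 0 0; 0 0 1.0 0 0 0 0" --squeeze 20

```text
time: 4.0
position: [0.4455, 0.1014, 0.0339]
tool_rot: [0.806, 0.593, 0.0, 0.0]
ft_force: [-0.0, -0.4, -0.8]
grip_width: 0.0469
grip_force: 0.0
```

```bash
python3 -c "
from h import *
o=robot.get_obs();print(o['grip_width'],o['grip_force']);plan([.634,.03,.13],[1,0])
"
```

```text
0.04686472295120786 0.0
t 4.0 pos [0.4455 0.1014 0.0339] F [-0.  -0.4 -0.8] tool x [0.298 0.955 0.   ] y [ 0.955 -0.298  0.001]
shift [-0.12   2.013 -0.96 ]
turn [ 0.    -0.    -0.193] q6 0.2808922220281977
```

Request:
move_arm --moves "0 0 0 0 0 0 0; 0 0 0 0 0 0 0; 0 0 0 0 0 0 0; 0 0 0 0 0 0 0; 0 0 0 0 0 0 0; 0 0 0 0 0 0 0; 0 0 0 0 0 0 0; 0 0 0 0 0 0 0; 0 0 -0.1 0 0 0 0; 0 0 -0.5 0 0 0 0; 0 0 -1 0 0 0 0; 0 0 -1 0 0 0 0" --squeeze 20

```text
time: 5.2
position: [0.4493, 0.1015, 0.139]
tool_rot: [0.805, 0.593, 0.005, 0.004]
ft_force: [1.0, 0.5, -1.8]
grip_width: 0.0241
grip_force: 19.9
```

```bash
python3 -c "
from h import *
o=robot.get_obs();print(o['grip_width'],o['grip_force']);plan([.634,-.06,.18],[1,0])
"
```

```text
0.024146149897814214 19.945322409600692
t 5.2 pos [0.4493 0.1015 0.139 ] F [ 1.   0.5 -1.8] tool x [0.298 0.955 0.004] y [ 0.955 -0.298  0.013]
shift [-0.99   2.249 -0.385]
turn [ 0.008 -0.001 -0.192] q6 0.28092796688555016
```

Request:
move_arm --moves "-0.3 0.5 -0.3 0 0 0 0; -0.44 1.0 -0.55 0 0 0 0; -0.44 1.0 -0.55 0 0 0 0; -0.44 1.0 -0.55 0 0 0 0"

```text
time: 5.6
position: [0.532, 0.0273, 0.1905]
tool_rot: [0.806, 0.591, 0.003, 0.003]
ft_force: [-0.1, 0.1, -1.8]
grip_width: 0.0239
grip_force: 19.9
```

Request:
move_arm --moves "-0.4 1.0 0 0 0 -0.1 0; -0.4 1.0 0 0 0 -0.193 0; -0.4 1.0 0 0 0 -0.193 0; -0.4 1.0 0 0 0 -0.193 0"

```text
time: 6.0
position: [0.6105, -0.0387, 0.187]
tool_rot: [0.708, 0.707, -0.001, -0.001]
ft_force: [-0.5, 0.3, -0.9]
grip_width: 0.0241
grip_force: 19.9
```

Request:
move_arm --moves "0 0.25 0 0 0 0 0; 0 0.25 0 0 0 0 0; 0 0.25 0 0 0 0 0; 0 0.25 0 0 0 0 0; 0 0.25 0 0 0 0 0"

```text
time: 6.5
position: [0.6347, -0.0376, 0.1883]
tool_rot: [0.707, 0.708, -0.001, -0.001]
ft_force: [-0.9, -0.5, -1.3]
grip_width: 0.0239
grip_force: 19.9
```

```bash
python3 -c "
from h import *
c=snap('wrist','w2.png')
plan([.634,.03,.13],[1,0])
print(proj(c,[.634,.0304,.02]))
"
```

```text
t 6.55 pos [ 0.6351 -0.0378  0.1885] F [-0.3 -0.8  0.3] tool x [-0.001  1.     0.   ] y [ 1.     0.001 -0.001]
shift [ 0.678 -0.009  0.585]
turn [-0.001 -0.     0.001] q6 -0.23568295961891095
[326.44881279 147.05939348]
```

View pics/w2.png

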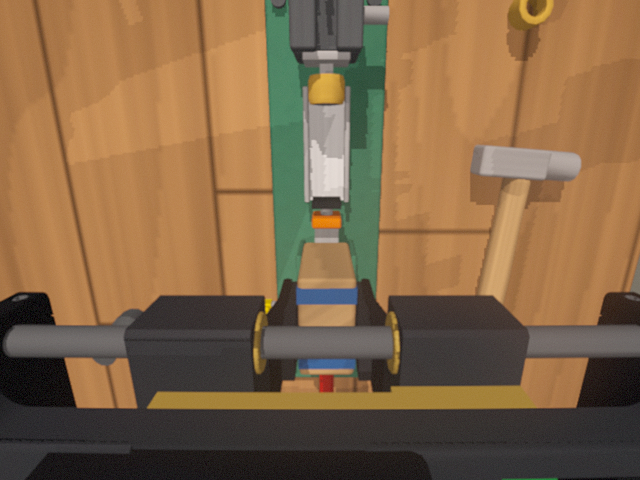

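The wrist view shows the ferrule at (326,88), the pad face at about row 198, and the cradle walls between columns 304 and 350.

```bash
python3 -c "
from h import *
c=load('w2.png');im=c['image']
hsv=cv2.cvtColor(im,cv2.COLOR_RGB2HSV)
g=cv2.inRange(hsv,np.array((65,80,30)),np.array((90,255,255)))
for r in (70,150,190,210):
    x=np.where(g[r,250:400])[0]+250;L,Rr=x.min(),x.max()+1
    a=onplane(c,(L,r),.014);b=onplane(c,(Rr,r),.014);print('base',r,L,Rr,a.round(4),b.round(4),((a+b)/2).round(4))
for r in (130,170,190): print(r,im[r,296:356].sum(1).tolist())
print('ferrule col',[im[r,326].tolist() for r in range(96,110)]);print('pad',[int(im[r,328].sum()) for r in range(190,210)])
print('ferrule rear',onplane(c,(326,103),.058),'pad face',onplane(c,(327,198),.055))
for k in blobs(c,(100,100,40),(125,255,255),200)[:3]:
    r=cv2.minAreaRect(k);print('band',cv2.contourArea(k),np.round(r[0],1),r[1],r[2])
"
```

```text
base 70 268 385 [0.5852 0.0927 0.014 ] [0.6827 0.0927 0.014 ] [0.634  0.0927 0.014 ]
base 150 272 381 [0.5859 0.0277 0.014 ] [0.6822 0.0277 0.014 ] [0.634  0.0277 0.014 ]
base 190 273 379 [ 0.5853 -0.0078  0.014 ] [ 0.6819 -0.0077  0.014 ] [ 0.6336 -0.0077  0.014 ]
base 210 275 376 [ 0.5864 -0.0263  0.014 ] [ 0.6799 -0.0262  0.014 ] [ 0.6331 -0.0263  0.014 ]
130 [306, 308, 294, 290, 289, 283, 309, 393, 471, 502, 494, 453, 383, 406, 460, 469, 473, 461, 463, 459, 468, 469, 471, 469, 460, 470, 454, 466, 469, 476, 473, 471, 464, 485, 518, 514, 517, 519, 524, 518, 520, 520, 516, 513, 521, 519, 512, 475, 418, 454, 520, 536, 503, 403, 246, 203, 206, 202, 201, 208]
170 [297, 288, 296, 303, 306, 306, 286, 324, 430, 520, 529, 503, 427, 384, 441, 469, 545, 610, 614, 610, 608, 613, 615, 618, 612, 612, 607, 611, 634, 649, 657, 661, 657, 652, 650, 655, 652, 655, 651, 657, 657, 654, 647, 647, 652, 648, 646, 576, 472, 503, 528, 514, 428, 280, 266, 286, 301, 300, 298, 297]
190 [292, 296, 308, 309, 305, 308, 291, 327, 437, 514, 532, 513, 452, 385, 410, 487, 559, 608, 614, 602, 607, 609, 614, 613, 613, 610, 608, 623, 640, 647, 644, 649, 648, 639, 624, 612, 613, 607, 610, 617, 616, 611, 602, 604, 606, 608, 578, 482, 420, 473, 485, 473, 402, 295, 277, 290, 304, 301, 305, 302]
ferrule col [[215, 168, 66], [214, 166, 70], [212, 165, 69], [208, 161, 64], [207, 159, 65], [203, 158, 66], [183, 137, 59], [131, 99, 62], [79, 71, 66], [121, 118, 116], [173, 164, 160], [184, 176, 171], [185, 177, 171], [185, 175, 172]]
pad [648, 614, 606, 611, 622, 598, 453, 229, 141, 149, 168, 178, 172, 184, 177, 179, 182, 167, 224, 335]
ferrule rear [0.63372039 0.0633479  0.058     ] pad face [ 0.63453907 -0.00791377  0.055     ]
band 806.5 [326.5 295.5] (15.0, 61.0) 90.0
band 437.0 [327.  363.5] (9.0, 56.0) 90.0
```

```bash
python3 -c "
from h import *
c=load('w2.png')
print(onplane(c,(326.5,295.5),.2065),onplane(c,(326.2,150),.032),onplane(c,(326.2,190),.032))
plan([.634,.0277,.0545],[1,0])"
```

```text
[ 0.63442932 -0.02126977  0.2065    ] [0.63381771 0.02845305 0.032     ] [ 0.63383574 -0.00500626  0.032     ]
t 6.55 pos [ 0.6351 -0.0378  0.1885] F [-0.3 -0.8  0.3] tool x [-0.001  1.     0.   ] y [ 1.     0.001 -0.001]
shift [ 0.654 -0.009  1.34 ]
turn [-0.001 -0.     0.001] q6 -0.23568295961891095
```

Request:
move_arm --moves "0.4 -0.007 0 0 0 0 0; 0.65 -0.007 0.2 0 0 0 0; 0.65 -0.007 0.6 0 0 0 0; 0.65 -0.007 0.9 0 0 0 0; 0.65 -0.007 0.9 0 0 0 0; 0.65 -0.007 0.9 0 0 0 0"

```text
time: 7.15
position: [0.6353, 0.0266, 0.0987]
tool_rot: [0.707, 0.707, -0.0, -0.0]
ft_force: [-0.2, -0.2, -0.3]
grip_width: 0.0241
grip_force: 19.9
```

```bash
python3 -c "
from h import *
plan([.634,.0277,.0545],[1,0])"
```

```text
t 7.15 pos [0.6353 0.0266 0.0987] F [-0.2 -0.2 -0.3] tool x [-0.  1.  0.] y [ 1.     0.    -0.001]
shift [ 0.011 -0.013  0.442]
turn [-0. -0.  0.] q6 -0.13404505912558956
```

Request:
move_arm --moves "0 -0.01 0.15 0 0 0 0; 0 -0.01 0.28 0 0 0 0; 0 -0.01 0.35 0 0 0 0; 0 -0.01 0.39 0 0 0 0; 0 -0.01 0.42 0 0 0 0; 0 -0.01 0.42 0 0 0 0; 0 -0.01 0.42 0 0 0 0"

```text
time: 7.85
position: [0.6348, 0.0266, 0.0569]
tool_rot: [0.707, 0.707, 0.0, 0.0]
ft_force: [0.6, -1.1, -2.3]
grip_width: 0.0241
grip_force: 19.9
```

```bash
python3 -c "
from h import *
plan([.634,.0277,.0545],[1,0])"
```

```text
t 7.85 pos [0.6348 0.0266 0.0569] F [ 0.6 -1.1 -2.3] tool x [-0.001  1.    -0.   ] y [1.    0.001 0.001]
shift [ 0.011 -0.008  0.024]
turn [0. 0. 0.] q6 -0.1343580821335613
```

Request:
move_arm --moves "0 0 0.015 0 0 0 0; 0 0 0.028 0 0 0 0; 0 0 0.028 0 0 0 0; 0 0 0.028 0 0 0 0"

```text
time: 8.25
position: [0.6345, 0.0266, 0.0537]
tool_rot: [0.707, 0.707, -0.0, -0.0]
ft_force: [-0.4, -0.1, -1.9]
grip_width: 0.0238
grip_force: 19.9
```

Request:
move_arm --moves "0 0 0 0 0 0 0.6; 0 0 0 0 0 0 0.6; 0 0 0 0 0 0 0.6; 0 0 0 0 0 0 0.6; 0 0 0 0 0 0 0.6; 0 0 -0.3 0 0 0 0.6; 0 0 -0.6 0 0 0 0.6; 0 0 -1 0 0 0 0.6; 0 0 -1 0 0 0 0.6; 0 0 -1 0 0 0 0.6"

```text
time: 9.25
position: [0.6351, 0.0266, 0.155]
tool_rot: [0.707, 0.707, 0.001, 0.001]
ft_force: [-0.5, -0.0, -0.9]
grip_width: 0.0521
grip_force: 0.0
```

```bash
python3 -c "
from h import *
c=snap('top','top2.png');im=cv2.imread('pics/top2.png');cv2.imwrite('pics/crop2.png',cv2.resize(im[195:270,185:425],(800,250),interpolation=cv2.INTER_CUBIC))
plan([.634,-.1886,.15],[1,0])"
```

```text
t 9.3 pos [0.634  0.0267 0.1536] F [-0.3  0.1 -0.3] tool x [-0.001  1.     0.   ] y [ 1.     0.001 -0.001]
shift [-2.153e+00 -2.000e-03  3.600e-02]
turn [-0. -0.  0.] q6 -0.13436601455116073
```

Request:
move_arm --moves "-0.5 0 -0.3 0 0 0 0; -0.9 0 -0.3 0 0 0 0; -0.9 0 -0.3 0 0 0 0; -0.9 0 -0.3 0 0 0 0"

```text
time: 9.7
position: [0.6334, -0.0643, 0.182]
tool_rot: [0.708, 0.706, -0.001, -0.002]
ft_force: [0.1, -0.4, 0.3]
grip_width: 0.028
grip_force: 0.0
```

```bash
python3 -c "
from h import *
c=snap('wrist','w3.png');cv2.imwrite('pics/w3c.png',cv2.imread('pics/w3.png')[0:420,160:480])
plan([.634,-.187,.15],[1,0])"
```

```text
t 9.75 pos [ 0.6332 -0.0632  0.1819] F [-1.3  0.7 -1. ] tool x [0.001 1.    0.002] y [ 1.    -0.001 -0.004]
shift [-1.239  0.01   0.316]
turn [-0.002 -0.001 -0.   ] q6 -0.27473067724213096
```

View pics/w3c.png

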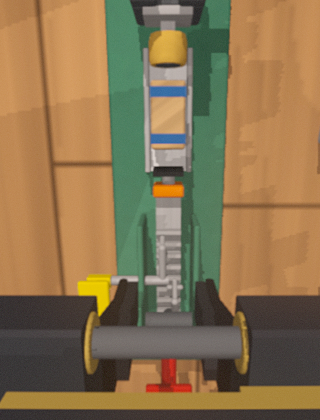

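The drift now stands in the cradle at crop position (168,115), between the pad and the ferrule. I go to the trigger next.

Request:
move_arm --moves "-0.45 0.01 0.2 0 0 0 0; -0.75 0.01 0.3 0 0 0 0; -0.75 0.01 0.3 0 0 0 0; -0.75 0.01 0.3 0 0 0 0"

```text
time: 10.15
position: [0.6348, -0.137, 0.1523]
tool_rot: [0.707, 0.707, -0.0, -0.002]
ft_force: [-0.5, 0.3, 0.2]
grip_width: 0.0012
grip_force: 0.0
```

Request:
move_arm --moves "-0.49 0 0 0 0 0 0; -0.49 0 0 0 0 0 0; -0.49 0 0.2 0 0 0 0; -0.49 0 0.3 0 0 0 0; -0.49 0 0.3 0 0 0 0; -0.49 0 0.3 0 0 0 0"

```text
time: 10.75
position: [0.6357, -0.186, 0.1237]
tool_rot: [0.706, 0.708, -0.0, -0.0]
ft_force: [-0.2, -0.2, -0.3]
grip_width: 0.0006
grip_force: 0.0
```

```bash
python3 -c "
from h import *
c=snap('scene','s2.png');im=cv2.imread('pics/s2.png');cv2.imwrite('pics/s2c.png',cv2.resize(im[170:300,200:400],(800,520),interpolation=cv2.INTER_CUBIC))
plan([.634,-.187,.115],[1,0])"
```

```text
t 10.8 pos [ 0.6361 -0.1865  0.1242] F [0.4 0.3 0.6] tool x [-0.002  1.    -0.   ] y [1.    0.002 0.001]
shift [-0.005 -0.021  0.092]
turn [0.    0.    0.001] q6 -0.45541664791232833
```

View pics/s2c.png

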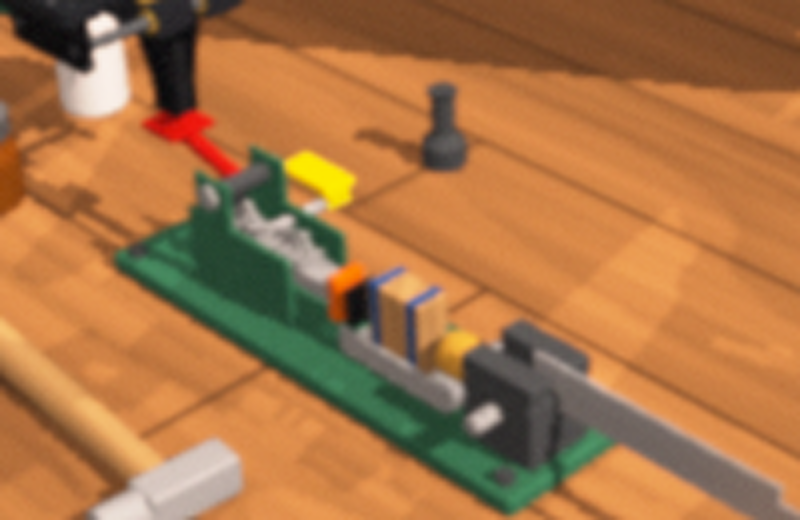

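The fingertips are centred over the red paddle and the drift is standing. First stroke.

Request:
move_arm --moves "0 -0.01 0.09 0 0 0 0; 0 -0.01 0.2 0 0 0 0; 0 -0.01 0.28 0 0 0 0; 0 -0.01 0.35 0 0 0 0; 0 -0.01 0.35 0 0 0 0"

```text
time: 11.3
position: [0.6361, -0.1907, 0.0894]
tool_rot: [0.707, 0.707, -0.001, 0.003]
ft_force: [-0.5, -6.6, 3.6]
grip_width: 0.0002
grip_force: 3.0
```

Request:
move_arm --moves "0 0 0.04 0 0 0 0; 0 0 0.08 0 0 0 0; 0 0 0.08 0 0 0 0"

```text
time: 11.6
position: [0.6361, -0.1899, 0.0818]
tool_rot: [0.707, 0.707, -0.0, 0.003]
ft_force: [-0.5, -4.7, 5.2]
grip_width: 0.0004
grip_force: 3.5
```

```bash
python3 -c "
from h import *
plan([.634,-.187,.115],[1,0])"
```

```text
t 11.6 pos [ 0.6361 -0.1899  0.0818] F [-0.5 -4.7  5.2] tool x [-0.001  1.    -0.004] y [1.    0.001 0.004]
shift [ 0.027 -0.02  -0.332]
turn [0.003 0.003 0.   ] q6 -0.4561993616643455
```

Request:
move_arm --moves "0 0 -0.15 0 0 0 0; 0 0 -0.3 0 0 0 0; 0 0 -0.36 0 0 0 0; 0 0 -0.36 0 0 0 0"

```text
time: 12.0
position: [0.6354, -0.1872, 0.1185]
tool_rot: [0.707, 0.707, 0.001, 0.001]
ft_force: [1.1, -0.6, -0.1]
grip_width: 0.0005
grip_force: 0.0
```

```bash
cat >> h.py <<'E'
def jawx(c):
    """orange jaw centroid in the scene view, cast onto the press centre plane x=0.634 -> world y"""
    for k in blobs(c,(5,220,150),(14,255,255),8):
        m=cv2.moments(k);u=(m['m10']/m['m00'],m['m01']/m['m00'])
        if 270<u[0]<330 and 220<u[1]<270:
            o,d=ray(c,u);p=o+d*(.634-o[0])/d[0];return p.round(4),m['m00']
E
python3 -c "
from h import *
print(jawx(load('s2.png')),jawx(robot.camera('scene')))
plan([.634,-.187,.115],[1,0])"
```

```text
(array([ 0.634 , -0.0321,  0.0409]), 15.5) None
t 12.05 pos [ 0.6349 -0.187   0.1176] F [-0.6  0.4  0. ] tool x [-0.001  1.    -0.   ] y [1.    0.001 0.001]
shift [ 0.    -0.009  0.026]
turn [0.001 0.    0.001] q6 -0.4562150422887576
```

```bash
cat >> h.py <<'E'
def jawx(c):
    h=cv2.cvtColor(c['image'],cv2.COLOR_RGB2HSV);m=cv2.inRange(h,np.array((4,225,100)),np.array((13,255,255)))
    v,u=np.where(m[220:275,270:335]);u=u.mean()+270;v=v.mean()+220
    o,d=ray(c,(u,v));p=o+d*(.634-o[0])/d[0];return p.round(4),(u.round(1),v.round(1)),m[220:275,270:335].sum()//255
E
python3 -c "
from h import *
print(jawx(load('s2.png')),jawx(snap('scene','s3.png')))"
```

```text
(array([ 0.634 , -0.0322,  0.037 ]), (np.float64(284.8), np.float64(243.9)), np.uint64(30)) (array([ 0.634 , -0.0233,  0.0382]), (np.float64(287.2), np.float64(244.9)), np.uint64(24))
```

Request:
move_arm --moves "0 0 0.12 0 0 0 0; -0.02 0 0.22 0 0 0 0; -0.02 0 0.3 0 0 0 0; 0 0 0.365 0 0 0 0; 0 0 0.37 0 0 0 0"

```text
time: 12.6
position: [0.6359, -0.189, 0.0816]
tool_rot: [0.707, 0.708, -0.0, 0.002]
ft_force: [-2.1, -1.8, 14.7]
grip_width: 0.0002
grip_force: 6.6
```

Request:
move_arm --moves "0 0 -0.15 0 0 0 0; 0 0 -0.3 0 0 0 0; 0 0 -0.37 0 0 0 0; 0 0 -0.37 0 0 0 0"

```text
time: 13.0
position: [0.6353, -0.1874, 0.1179]
tool_rot: [0.707, 0.707, 0.0, 0.001]
ft_force: [0.7, -0.7, -0.4]
grip_width: 0.0002
grip_force: 0.0
```

```bash
python3 -c "
from h import *
print(jawx(snap('scene','s4.png')));plan([.634,-.187,.115],[1,0])"
```

```text
(array([ 0.634 , -0.0143,  0.0378]), (np.float64(289.7), np.float64(246.5)), np.uint64(30))
t 13.05 pos [ 0.6347 -0.1872  0.1171] F [-0.   0.5 -0.4] tool x [-0.001  1.    -0.   ] y [1.    0.001 0.001]
shift [ 0.002 -0.007  0.021]
turn [0.    0.    0.001] q6 -0.4562785166802487
```

Request:
move_arm --moves "0 0 0.12 0 0 0 0; -0.02 0 0.22 0 0 0 0; -0.02 0 0.27 0 0 0 0; -0.02 0 0.27 0 0 0 0"

```text
time: 13.45
position: [0.6357, -0.1902, 0.0891]
tool_rot: [0.707, 0.707, 0.0, 0.001]
ft_force: [1.4, -1.2, 5.2]
grip_width: 0.0005
grip_force: 2.4
```

Request:
move_arm --moves "0.01 0 0.04 0 0 0 0; 0.02 0 0.08 0 0 0 0; 0.02 0 0.1 0 0 0 0; 0.02 0 0.1 0 0 0 0"

```text
time: 13.85
position: [0.6359, -0.1892, 0.0817]
tool_rot: [0.707, 0.708, -0.0, 0.002]
ft_force: [-2.0, -3.1, 12.1]
grip_width: 0.0004
grip_force: 5.6
```

Request:
move_arm --moves "0 0 -0.15 0 0 0 0; 0 0 -0.3 0 0 0 0; 0 0 -0.37 0 0 0 0; 0 0 -0.37 0 0 0 0"

```text
time: 14.25
position: [0.6351, -0.1873, 0.118]
tool_rot: [0.707, 0.707, 0.0, 0.001]
ft_force: [0.1, 0.3, 0.2]
grip_width: 0.0002
grip_force: 0.0
```

```bash
python3 -c "
from h import *
print(jawx(snap('scene','s5.png')));plan([.634,-.187,.115],[1,0])"
```

```text
(array([ 0.634 , -0.0041,  0.0405]), (np.float64(292.4), np.float64(247.2)), np.uint64(31))
t 14.3 pos [ 0.6346 -0.1871  0.1171] F [-0.4 -0.3 -0.9] tool x [-0.001  1.     0.   ] y [1.    0.001 0.   ]
shift [ 0.001 -0.006  0.021]
turn [ 0.    -0.     0.001] q6 -0.45625952881901827
```

Request:
move_arm --moves "0 0 0.12 0 0 0 0; -0.02 0 0.22 0 0 0 0; -0.02 0 0.27 0 0 0 0; -0.02 0 0.27 0 0 0 0"

```text
time: 14.7
position: [0.6357, -0.1902, 0.0899]
tool_rot: [0.707, 0.707, 0.0, 0.001]
ft_force: [0.2, -1.1, 9.3]
grip_width: 0.0005
grip_force: 4.2
```

Request:
move_arm --moves "0.01 0 0.03 0 0 0 0; 0.01 0 0.05 0 0 0 0; 0.01 0 0.05 0 0 0 0"

```text
time: 15.0
position: [0.6358, -0.1897, 0.0856]
tool_rot: [0.707, 0.707, 0.0, 0.002]
ft_force: [-0.7, -1.9, 8.8]
grip_width: 0.0003
grip_force: 4.6
```

Request:
move_arm --moves "0.01 0 0.02 0 0 0 0; 0.01 0 0.04 0 0 0 0; 0.01 0 0.04 0 0 0 0; 0.01 0 0.04 0 0 0 0"

```text
time: 15.4
position: [0.6359, -0.1892, 0.0824]
tool_rot: [0.707, 0.707, -0.0, 0.002]
ft_force: [-1.8, -3.1, 13.2]
grip_width: 0.0006
grip_force: 6.0
```

Request:
move_arm --moves "0 0 0.01 0 0 0 0; 0 0 0.01 0 0 0 0; 0 0 -0.15 0 0 0 0; 0 0 -0.3 0 0 0 0; 0 0 -0.36 0 0 0 0; 0 0 -0.36 0 0 0 0"

```text
time: 16.0
position: [0.635, -0.1872, 0.1176]
tool_rot: [0.707, 0.707, 0.0, 0.0]
ft_force: [0.5, -0.5, 0.3]
grip_width: 0.0002
grip_force: 0.0
```

```bash
python3 -c "
from h import *
print(jawx(snap('scene','s6.png')));plan([.634,-.187,.115],[1,0])"
```

```text
(array([0.634 , 0.0052, 0.0394]), (np.float64(295.0), np.float64(249.1)), np.uint64(25))
t 16.05 pos [ 0.6345 -0.187   0.1168] F [-0.7  0.1 -0.1] tool x [-0.001  1.     0.   ] y [ 1.     0.001 -0.   ]
shift [-0.    -0.005  0.018]
turn [-0.    -0.     0.001] q6 -0.45628192514838145
```

Request:
move_arm --moves "0 0 0.08 0 0 0 0; -0.02 0 0.14 0 0 0 0; -0.02 0 0.14 0 0 0 0; -0.02 0 0.14 0 0 0 0"

```text
time: 16.45
position: [0.635, -0.189, 0.1033]
tool_rot: [0.707, 0.707, 0.001, -0.0]
ft_force: [-1.0, 1.3, 9.8]
grip_width: 0.0002
grip_force: 4.7
```

Request:
move_arm --moves "0 0 0.02 0 0 0 0; 0 0 0.04 0 0 0 0; 0 0 0.04 0 0 0 0; 0 0 0.04 0 0 0 0"

```text
time: 16.85
position: [0.6351, -0.1895, 0.1004]
tool_rot: [0.707, 0.707, 0.0, 0.0]
ft_force: [-2.2, 1.8, 13.4]
grip_width: 0.0004
grip_force: 6.4
```

Request:
move_arm --moves "0 0 0.01 0 0 0 0; 0 0 0.015 0 0 0 0; 0 0 0.015 0 0 0 0; 0 0 0.015 0 0 0 0"

```text
time: 17.25
position: [0.6351, -0.1896, 0.0993]
tool_rot: [0.707, 0.707, 0.0, 0.001]
ft_force: [-3.2, 0.1, 15.5]
grip_width: 0.0003
grip_force: 7.2
```

```bash
python3 -c "
from h import *
print([ (robot.camera('wrist') is None, robot.get_obs()['ft_force'].round(1).tolist(), robot.get_obs()['position'][2].round(4)) for _ in range(4)])"
```

```text
[(False, [-2.9, 0.8, 15.4], np.float64(0.0993)), (False, [-3.7, -0.1, 15.2], np.float64(0.0993)), (False, [-3.5, -0.0, 14.6], np.float64(0.0993)), (False, [-2.1, 1.2, 15.2], np.float64(0.0993))]
```

The squeeze is now about 20 N (trigger force 15.2 N). I raise off the trigger and go to the release.

Request:
move_arm --moves "0 0 -0.1 0 0 0 0; 0 0 -0.25 0 0 0 0; 0 0 -0.4 0 0 0 0; 0.57 -0.6 -0.4 0 0 0 0; 0.57 -0.63 -0.4 0 0 0 0; 0.57 -0.63 -0.4 0 0 0 0; 0.57 -0.63 -0.4 0 0 0 0"

```text
time: 18.15
position: [0.5715, -0.1321, 0.1377]
tool_rot: [0.707, 0.708, 0.0, 0.0]
ft_force: [1.0, -0.0, 0.4]
grip_width: 0.0004
grip_force: 0.0
```

```bash
python3 -c "
from h import *
c=snap('scene','s7.png');print(jawx(c));im=cv2.imread('pics/s7.png');cv2.imwrite('pics/s7c.png',cv2.resize(im[170:300,200:400],(800,520),interpolation=cv2.INTER_CUBIC))
plan([.572,-.132,.075],[1,0])"
```

```text
(array([0.634 , 0.0045, 0.0393]), (np.float64(294.9), np.float64(249.0)), np.uint64(21))
t 18.2 pos [ 0.5727 -0.133   0.1378] F [ 0.6 -0.3 -1. ] tool x [-0.001  1.    -0.001] y [1.    0.001 0.002]
shift [ 0.011 -0.008  0.628]
turn [0.001 0.001 0.   ] q6 -0.41866843256016933
```

View pics/s7c.png

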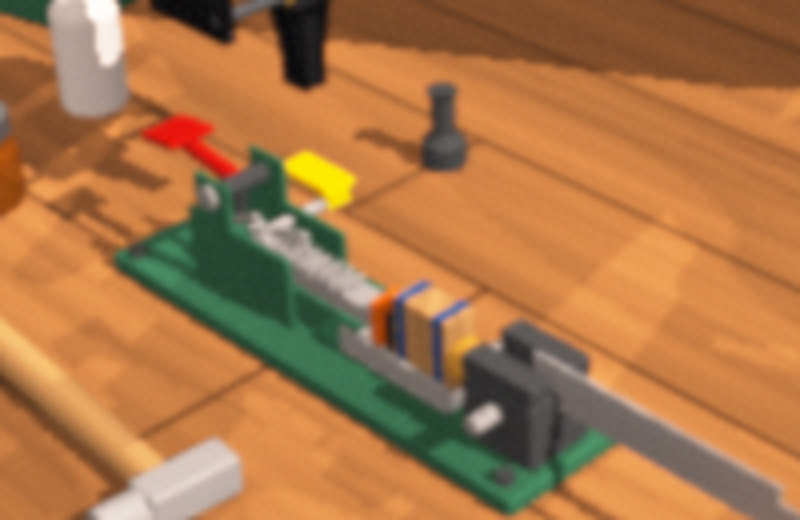

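The ferrule is home, the drift is upright at crop position (432,335), and the trigger is up. I press the release: contact at about 0.63 down, full press at about 0.72.

Request:
move_arm --moves "0 0 0.3 0 0 0 0; 0 0 0.55 0 0 0 0; 0 0 0.64 0 0 0 0; 0 0 0.7 0 0 0 0; 0 0 0.73 0 0 0 0; 0 0 0.73 0 0 0 0; 0 0 0.73 0 0 0 0; 0 0 0.73 0 0 0 0; 0 0 0.73 0 0 0 0; 0 0 0.73 0 0 0 0; 0 0 0.73 0 0 0 0"

```text
time: 19.3
position: [0.5727, -0.1343, 0.069]
tool_rot: [0.707, 0.708, -0.0, 0.002]
ft_force: [-7.5, -1.7, 24.8]
grip_width: 0.0009
grip_force: 12.3
```

```bash
python3 -c "
from h import *
c=snap('scene','s8.png');print(jawx(c))"
```

```text
(array([ 0.634 , -0.009 ,  0.0398]), (np.float64(291.1), np.float64(246.7)), np.uint64(32))
```

Request:
move_arm --moves "0 0 -0.01 0 0 0 0; 0 0 -0.01 0 0 0 0; 0 0 -0.01 0 0 0 0; 0 0 -0.01 0 0 0 0"

```text
time: 19.75
position: [0.5726, -0.1343, 0.0692]
tool_rot: [0.707, 0.708, -0.0, 0.002]
ft_force: [-6.1, -2.3, 20.4]
grip_width: 0.0003
grip_force: 10.1
```

```bash
python3 -c "
from h import *
c=snap('scene','s9.png');print(jawx(c));im=cv2.imread('pics/s9.png');cv2.imwrite('pics/s9c.png',cv2.resize(im[170:300,200:400],(800,520),interpolation=cv2.INTER_CUBIC))"
```

```text
(array([ 0.634 , -0.0326,  0.037 ]), (np.float64(284.8), np.float64(243.9)), np.uint64(28))
```

View pics/s9c.png

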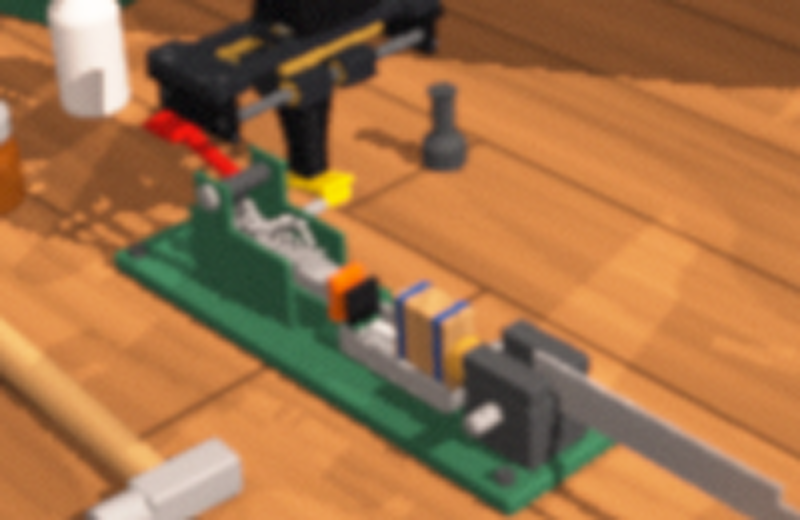

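The jaw is fully back and the drift stands with the ferrule home. I lift off and hand in.

Request:
move_arm --moves "0 0 -0.2 0 0 0 0; 0 0 -0.6 0 0 0 0; 0 0 -1 0 0 0 0; 0 0 -1 0 0 0 0; 0 0 -1 0 0 0 0; 0 0 -1 0 0 0 0; 0 0 -1 0 0 0 0"

```text
time: 20.5
position: [0.5707, -0.1321, 0.1638]
tool_rot: [0.707, 0.707, -0.001, -0.001]
ft_force: [0.2, 0.3, -0.3]
grip_width: 0.0001
grip_force: 0.0
```

```bash
python3 -c "
from h import *
c=snap('scene','s10.png');print(jawx(c));print(robot.hand_in())"
```

```text
(array([ 0.634 , -0.0324,  0.0376]), (np.float64(284.8), np.float64(243.7)), np.uint64(31))
the job is handed in; nothing more can be done
None
```

I handed the job in at about 20.6 s with no verdict returned: the ferrule looks home in the pictures and was bedded at about 20 N (judged from 15 N on the trigger), the jaw is fully back, and the drift stands in the cradle.

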